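Lock the glaze sieve into its catch pan and put the lid on

ROBOT

A 6-joint arm with a two-finger parallel gripper is mounted at the origin on the work surface. World frame = base frame: x ahead of the robot, y to its left, z up, the work surface at z = 0. Lengths are in m, angles in rad, forces in N, time in s.
With the tool pointing down it reaches from about 0.275 to 0.825 m from the base axis. Payload 4.9 kg.
Tool frame: the origin (TCP) lies midway between the tips of the shut fingers; the grasp point (between the pads) lies 19 mm behind it (grip_point_offset is the distance from the TCP to the grasp point, in m); z points along the fingers, x is the direction in which the jaws open and shut, and the axes are right-handed (so a half turn about z gives the same grasp; the last joint's range is limited). The gripper opens to 85 mm and grips with 20 to 120 N. Pads are 22 mm wide; open, the fingers measure 114 mm over their backs; the gripper's body (76 mm by 85 mm) begins 54 mm behind the grasp point. The pads swing forward as they close: fully open they stand 13 mm farther back than shut.
Start: joints at [-1.458, 0.326, -0.193, 1.052, 0, 1.437], TCP at [0.134, -0.533, 0.231] pointing down, gripper open.
Joint ranges: [-2.65, 2.65], [-0.97, 1.79], [-1.3, 1.35], [-1.93, 2.1], [-1.47, 1.37], [-3.14, 3.14]. Speed limits (rad/s): [2.57, 2.57, 3.14, 3.14, 3.14, 3.14].

INTERFACE

Orientations are given as a rotation vector (axis times angle).
In Python, from cell import * gives the robot as it stands. Calls block until the motion is done:
- movep(position, orientation): joint-space move of the TCP to a pose.
- move_l(position, velocity=0.15, rot=None, until_force=None): straight line of the TCP; rot=None keeps the orientation; velocity is the mean speed in m/s. With until_force (N) it stops when the force on the tool has changed by that much, and returns True; else False.
- set_joints(angles): joint-space move.
- let_go() and grab(newtons=None): open the fingers fully, or close them until they stop; newtons is the grip in N (None keeps the last).
- sleep(seconds).
- ik(position, orientation): joint angles nearest the present ones, or None.
- get_state(): the state.
- grab_frame(name): name is "scene" or "top"; returns a dict with "img" (400x640x3 uint8, red, green, blue), "fx", "fy", "cx", "cy" (pixels), "k1" (the pictures are not rectified: a ray, as slopes to the right and down, at radius r is drawn at 1 + k1 r^2 times it, then the intrinsics apply), "cam_to_world" (4x4, takes a point from camera to world coordinates). Camera axes: x right, y down, z forward; pixel columns grow to the right and rows downward; lengths in m; the calibration is good to about 2 mm. A picture is of the moment at which its call begins. There is no depth.
A pose or a line that the arm cannot do raises MotionError and nothing moves.
- sign_off(): hands the job in, once; it reports no verdict.
Trained networks look in the newest picture that a camera, given by its name, has taken for a name from the list of things; names that differ only in an ending like _2 or _b are one class to them, and where a whole thing is asked for, a point or a joint stands for the part that bears it (a point fixed in the world has none). Each returns a list of dicts, best first, with "score" (0 to 1); they miss things now and then, are a little off and sometimes report something else, mostly with a low value. They report only what shows in the picture. A call takes as long as a camera call. They do not tell look-alikes from the thing itself.
- spot_in(camera, name): "centre" ([column, row] in pixels, amid what is visible of it).
- silhouettes(camera, name): "mask" (400x640 bool, what is visible of it) and "centre" ([column, row] in pixels, amid what is visible of it).
- tip_of(camera, name): "centre" ([column, row] in pixels: a listed point, or the origin of a listed thing).
The state is a dict: "clock": time; "q": joint angles; "joint_velocities": joint speeds; "tau": joint torques, N m; "position": TCP position; "eef_rot": TCP orientation; "contact_force": force on the tool from outside, world axes, zero at the start; "wrist_torque": the same for the moment, N m; "finger_gap": opening from 0.0 (shut) to 1.0 (fully open).
Only numpy, scipy, OpenCV 4.12 (cv2) and the standard library are available. Lean on these libraries where they do the work, as an engineer would, in place of code of your own. Each camera call takes 0.05 s, during which the arm holds its last target.

TASK

Hang the glaze sieve in the collar of the catch pan by letting its two orange lugs down through the two open gaps (yellow marks), then twist it clockwise, seen from above, under the blue hoods until the lugs drop into the locking notches (red marks). Then close it with its white lid, flat and fully home on the sieve, and let go. Do not shove or knock over the vase, the jar, the tool cup or the planter standing around.

Things in the scene. Friction and masses are not known exactly. Their poses are not given: they have to be found in the camera images.
- sieve: Loose glaze sieve, 0.32 to 0.5 kg, upright on the table: open steel tube, outer radius 58, inner 53, height 56 mm, mesh floor 6 mm up. Origin: centre of the underside, z up. Grip bar and two lugs lie along its x axis; a half turn gives the same shape. In the pan its origin is 82 mm above the pan's with the lugs on the ledge, 74 mm when locked (rim then at 130 mm). No springs: it drops by its weight.
- sieve_bar (a point): Centre of the sieve's orange grip bar, on the tube's axis, 36 mm above the sieve's underside. The bar is 14 mm wide (along the sieve's y), 16 mm tall, and crosses the whole tube along the sieve's x, 12 mm below the rim; the space beside it is free down to the mesh. Pinch it from above, across y.
- sieve_lug (a point): Underside of one of the sieve's two orange lugs (at +x; the other is at -x), in line with the bar, radius 65 mm, 14 mm above the sieve's underside. Lugs reach to radius 72 mm, are 16 mm wide and 9 mm tall.
- pan: Fixed grey round catch pan, radius 78 mm, open inside, with an aluminium bayonet collar. Origin: centre of the underside on the table, z up. Two equal slots half a turn apart, open to the outside: entry gaps on its +x and -x axes, each with a level ledge running 45 degrees clockwise (seen from above) to a locking notch.
- collar (a point): Centre of the collar's mouth, level with its top, 117 mm above the table. Collar inner radius 62 mm, outer 78 mm.
- entry_gap (a point): Floor of the entry gap at the pan's +x (the other is at -x), radius 67 mm, yellow mark below. Open to above, 25 mm wide for the 16 mm lug. Its floor, the ledge, is level at 96 mm above the table and runs clockwise to the notch.
- lock_notch (a point): Floor of the locking notch that belongs to the +x gap, 45 degrees clockwise of it (the other is opposite), radius 67 mm, red mark below: 23 mm wide, floor 88 mm above the table, 8 mm below the ledge; a solid wall beyond stops the turn. A blue hood, underside at 111 mm, covers from 19 to 55 degrees clockwise of the gap.
- lid: Loose white round lid, 0.14 to 0.23 kg, lying on its plug on the table. Origin: centre of the plug's underside, z up. Plug radius 50, 6 mm tall, bevelled foot, fits in the sieve tube (inner radius 53); the plate above, radius 64, 6 to 14 mm up, rests on the sieve's rim. Home: origin 50 mm above the sieve's origin. Any yaw will do.
- lid_knob (a point): Grip point on the axis of the lid's round dark wooden knob, 37 mm above the lid's origin. Knob radius 15 mm, from 14 to 50 mm above the origin.
- vase: Bystander, loose: white vase, 185 mm tall, largest radius 48 mm; origin at the centre of its underside.
- jar: Bystander, loose: blue glaze jar with black cap, 150 mm tall, radius 42 mm; origin at the centre of its underside.
- toolcup: Bystander, loose: black cup, radius 36, 100 mm tall, with wooden tools standing in it (fixed to it) up to 155 mm; stands close to the lid. Origin at the centre of its underside.
- planter: Bystander, loose: terracotta planter, radius 42, 100 mm tall; stands close to the sieve, beyond one end of its bar (the sieve's -x side). Origin at the centre of its underside.
Not all that is in view belongs to the job. Of the things that look like the lid, take the one that is nearest to the robot's base at the start.

How it is judged:
On the way, in this order (a step that is already met when the one before it is completed fails the run):
1. the sieve hangs in the collar with its lugs down in the entry gaps (horizontal distance between sieve and pan below 0.007 m and angle between sieve's own z axis and vertical below 0.06 rad and z of sieve in the frame of pan between 0.078 and 0.092 m and angle between the x axis of sieve and the x axis of pan, either way round below 0.2 rad), for 0.1 s.
2. the sieve is twisted and its lugs have dropped into the locking notches (horizontal distance between sieve and pan below 0.007 m and angle between sieve's own z axis and vertical below 0.06 rad and z of sieve in the frame of pan between 0.07 and 0.0775 m and angle between the x axis of sieve and the x axis of pan, either way round between 0.65 and 0.92 rad), for 0.2 s.
3. the lid lies home on the sieve (horizontal distance between lid and sieve below 0.006 m and z of lid in the frame of sieve between 0.046 and 0.053 m and angle between lid's own z axis and vertical below 0.05 rad), for 0.2 s.
At the end, for the whole second after the job is handed in: The sieve sits level in the collar, centred within 7 mm, turned 37 to 53 degrees from the gaps, origin 70 to 77.5 mm above the pan's (lugs in the notches); the lid lies level on it, centred within 6 mm, origin 46 to 53 mm above the sieve's; both at rest and released (all of step 2 and all of step 3 and linear speed of each of sieve, lid below 0.02 m/s); the robot touches nothing.
It fails at once if the vase is shoved more than 20 mm or tipped (distance of vase from where it was at the start of the episode above 0.02 m or angle between vase's own z axis and vertical above 0.35 rad).
It fails at once if the glaze jar is shoved more than 20 mm or tipped (distance of jar from where it was at the start of the episode above 0.02 m or angle between jar's own z axis and vertical above 0.35 rad).
It fails at once if the tool cup is shoved more than 20 mm or tipped (distance of toolcup from where it was at the start of the episode above 0.02 m or angle between toolcup's own z axis and vertical above 0.35 rad).
It fails at once if the terracotta planter is shoved more than 20 mm or tipped (distance of planter from where it was at the start of the episode above 0.02 m or angle between planter's own z axis and vertical above 0.35 rad).
It also fails if it takes over 72 s, if anything falls off the work surface, if the arm or the gripper's body presses on something with over 40 N, if the wrist force passes 120 N, or if a joint passes its speed limit or range.

## Working session

There is one attempt and no reset: what is moved stays moved. The work goes in short steps, each a Python script; the robot and the scene stay as the last script left them, time stands still between calls to the robot, and variables do not carry over. Pictures are saved under pics/ and viewed, and the job is handed in when it is done.

```bash
ls; mkdir -p pics
cat > h.py <<'E'
from cell import *
import numpy as np, cv2
from scipy.spatial.transform import Rotation as R
def shot(cam,name):
    f=grab_frame(cam); cv2.imwrite(f'pics/{name}.png',f['img'][:,:,::-1]); return f
def pix2w(f,uv,z):
    x=(uv[0]-f['cx'])/f['fx']; y=(uv[1]-f['cy'])/f['fy']
    K=np.array([[1,0,0],[0,1,0],[0,0,1.]])
    p=cv2.undistortPoints(np.array([[[x,y]]],float),K,np.array([f['k1'],0,0,0,0.]))[0,0]
    T=np.array(f['cam_to_world']); d=T[:3,:3]@np.array([p[0],p[1],1]); o=T[:3,3]
    return o+d*(z-o[2])/d[2]
def w2pix(f,P):
    T=np.linalg.inv(np.array(f['cam_to_world'])); c=T[:3,:3]@np.array(P,float)+T[:3,3]
    x,y=c[0]/c[2],c[1]/c[2]; s=1+f['k1']*(x*x+y*y)
    return np.array([f['fx']*x*s+f['cx'],f['fy']*y*s+f['cy']])
def down(yaw):
    # tool z down, tool x at yaw in world
    c,s=np.cos(yaw),np.sin(yaw)
    M=np.array([[c,s,0],[s,-c,0],[0,0,-1.]])
    return R.from_matrix(M).as_rotvec()
E
python3 - <<'E'
from h import *
s=get_state(); print(s)
for c in ('top','scene'):
    f=shot(c,c+'0'); print({k:v for k,v in f.items() if k!='img'})
    for n in ['sieve','sieve_bar','sieve_lug','pan','collar','entry_gap','lock_notch','lid','lid_knob','vase','jar','toolcup','planter']:
        print(c,n,'tip',[(np.round(d['centre'],1).tolist(),round(d['score'],2)) for d in tip_of(c,n)])
E
```

```text
pics
{'clock': 0.0, 'q': array([-1.45819576e+00,  3.26912660e-01, -1.93593536e-01,  1.05202466e+00,
       -9.83144516e-06,  1.43659933e+00]), 'joint_velocities': array([-1.69997830e-03, -1.60368166e-03,  6.87198829e-05,  8.55252429e-04,
       -7.25646745e-04, -5.66924030e-07]), 'tau': array([-6.42740106e-04, -4.43396723e+01,  2.62441224e+01,  1.54784275e-02,
       -2.15427340e-04,  2.84299517e-06]), 'position': array([ 0.13430717, -0.53273537,  0.23051519]), 'eef_rot': array([-2.47700486e+00,  1.93036352e+00,  1.91594984e-03]), 'contact_force': array([-0.13530783,  0.4873279 , -0.19655457]), 'wrist_torque': array([ 0.00369633, -0.03692801,  0.00141735]), 'finger_gap': 1.0021355876691374}
{'fx': 366.50963050902374, 'fy': 366.50963050902374, 'cx': 325.823876606662, 'cy': 201.5217138106794, 'k1': -0.07443147516532388, 'cam_to_world': array([[-2.25697135e-02, -9.84567143e-01,  1.73545812e-01,
         3.41169369e-01],
       [-9.99744765e-01,  2.24017675e-02, -2.92665497e-03,
        -8.91540779e-02],
       [-1.00624461e-03, -1.73567571e-01, -9.84821449e-01,
         1.09601490e+00],
[... 1118 characters left out ...]
scene sieve_bar tip [([438.3, 274.0], 0.73)]
scene sieve_lug tip [([419.9, 294.4], 0.96), ([381.7, 322.7], 0.18)]
scene pan tip [([338.4, 249.0], 0.67), ([300.9, 176.5], 0.56)]
scene collar tip [([340.1, 214.9], 0.95)]
scene entry_gap tip [([318.7, 228.4], 0.87)]
scene lock_notch tip [([314.8, 223.2], 0.83)]
scene lid tip [([272.5, 192.1], 0.81), ([469.0, 262.8], 0.68), ([227.8, 165.0], 0.56), ([242.2, 239.2], 0.33)]
scene lid_knob tip [([270.2, 179.4], 0.95), ([336.2, 248.6], 0.41)]
scene vase tip [([240.9, 237.3], 0.72), ([468.6, 261.3], 0.23)]
scene jar tip [([379.4, 322.6], 0.8)]
scene toolcup tip [([299.9, 177.1], 0.74), ([438.8, 285.2], 0.59)]
scene planter tip [([470.1, 262.0], 0.85)]
```

Run:
```python
import cv2
a=cv2.imread('pics/top0.png');cv2.imwrite('pics/top0c.png',cv2.resize(a[120:300,140:540],None,fx=2,fy=2,interpolation=cv2.INTER_CUBIC))
```

```text
(no output)
```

View pics/top0c.png

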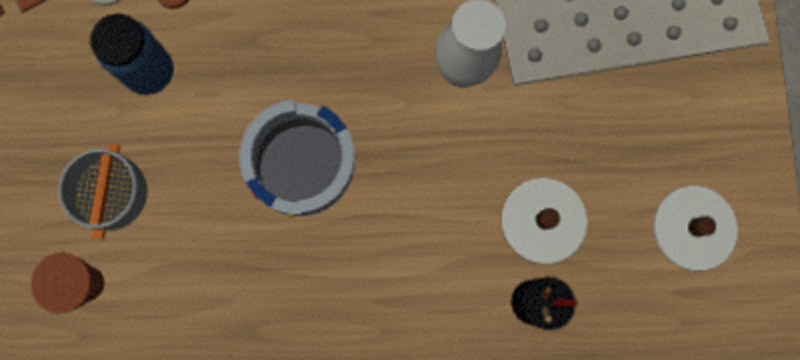

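View pics/scene0.png

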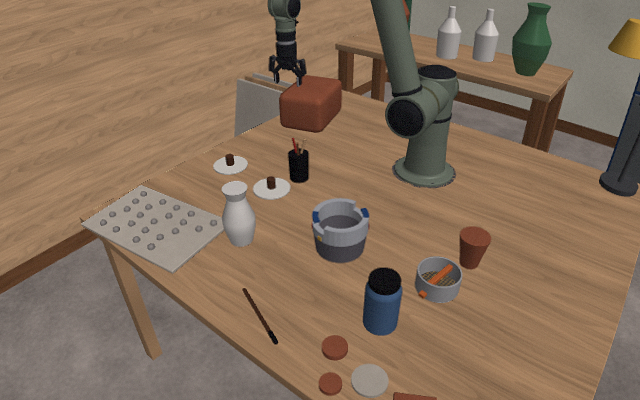

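View pics/top0.png

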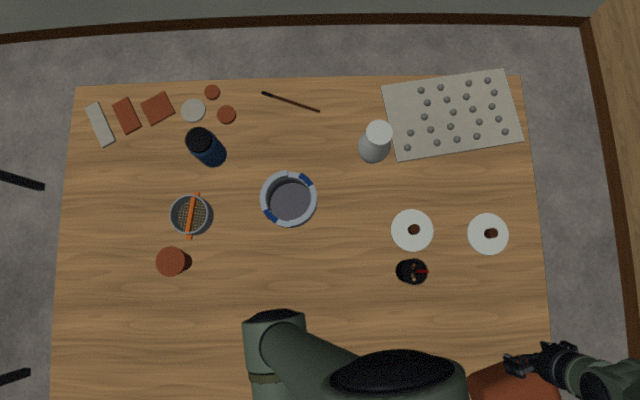

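Run:
```python
from h import *
Z=dict(sieve=0,sieve_bar=.036,sieve_lug=.014,pan=0,collar=.117,entry_gap=.096,lock_notch=.088,lid=0,lid_knob=.037,vase=0,jar=0,toolcup=0,planter=0)
for c in ('top','scene'):
    f=grab_frame(c)
    print(c,'base px',w2pix(f,[0,0,0]))
    for n,z in Z.items():
        for k in range(2):
            r=[(np.round(pix2w(f,d['centre'],z)[:2],4).tolist(),round(d['score'],2)) for d in tip_of(c,n) if d['score']>.3]
        print(c,n,r)
# hood blue segmentation in top
f=grab_frame('top'); im=f['img'].astype(int)
hsv=cv2.cvtColor(f['img'],cv2.COLOR_RGB2HSV)
m=((hsv[...,0]>105)&(hsv[...,0]<125)&(hsv[...,1]>130)&(hsv[...,2]>80)).astype(np.uint8); 
m[:, :250]=0; m[:,330:]=0
n,l,st,ce=cv2.connectedComponentsWithStats(m)
for i in range(1,n):
    if st[i,4]>15: print('blue',st[i],ce[i],pix2w(f,ce[i],.115))
m=((hsv[...,0]<15)&(hsv[...,1]>190)&(hsv[...,2]>120)).astype(np.uint8); m[:, :165]=0;m[:,220:]=0;m[:185]=0;m[245:]=0
n,l,st,ce=cv2.connectedComponentsWithStats(m)
for i in range(1,n):
    if st[i,4]>8: print('or',st[i],ce[i],pix2w(f,ce[i],.044))
```

```text
top base px [297.5469224  387.43387992]
top sieve [([0.4973, 0.3029], 0.95), ([0.318, -0.3293], 0.47)]
top sieve_bar [([0.5012, 0.3081], 0.7)]
top sieve_lug [([0.5623, 0.2934], 0.89), ([0.6885, 0.2556], 0.66), ([0.4403, -0.3415], 0.39)]
top pan [([0.5292, 0.0201], 0.69)]
top collar [([0.5287, 0.0075], 0.56)]
top entry_gap [([0.591, -0.0044], 0.77)]
top lock_notch [([0.5604, -0.048], 0.67)]
top lid [([0.4129, -0.5663], 0.94), ([0.4393, -0.3398], 0.56)]
top lid_knob [([0.4206, -0.565], 0.97), ([0.4509, -0.3393], 0.91)]
top vase [([0.6907, -0.2247], 0.87)]
top jar [([0.6965, 0.2653], 0.74), ([0.4371, -0.3442], 0.47)]
top toolcup [([0.3228, -0.3328], 0.97)]
top planter [([0.3735, 0.3415], 0.7)]
scene base px [422.84654593 169.56310035]
scene sieve [([0.494, 0.3078], 0.77)]
scene sieve_bar [([0.494, 0.3178], 0.69)]
scene sieve_lug [([0.5687, 0.2979], 0.76)]
scene pan [([0.5377, 0.0183], 0.85)]
scene collar [([0.524, 0.0163], 0.96)]
scene entry_gap [([0.5879, -0.0049], 0.84)]
scene lock_notch [([0.5806, -0.0351], 0.94)]
scene lid [([0.4148, -0.6043], 0.93), ([0.445, -0.3498], 0.62), ([0.6858, -0.2219], 0.61)]
scene lid_knob [([0.4421, -0.3423], 0.65), ([0.4085, -0.587], 0.63)]
scene vase [([0.6912, -0.2374], 0.64)]
scene jar [([0.6916, 0.2602], 0.95), ([0.4888, 0.3157], 0.56)]
scene toolcup [([0.3313, -0.3126], 0.96), ([0.6931, 0.2562], 0.31)]
scene planter [([0.3609, 0.3442], 0.85)]
blue [299 174  13  12  65] [305.32307692 179.32307692] [ 0.5772702  -0.03713006  0.115     ]
blue [264 210  13  13  71] [270.07042254 215.57746479] [0.47887791 0.05957641 0.115     ]
or [186 198   9  33  92] [190.15217391 213.10869565] [0.501133   0.30593033 0.044     ]
or [187 235   4   4  10] [188.3 236.8] [0.43178175 0.30873365 0.044     ]
```

```bash
cat > ov.py <<'E'
from h import *
def overlay(cam,name,box,curves,s=6):
    f=grab_frame(cam); x0,y0,x1,y1=box
    im=cv2.resize(f['img'][y0:y1,x0:x1][:,:,::-1],None,fx=s,fy=s,interpolation=cv2.INTER_CUBIC)
    raw=im.copy()
    for P,col in curves:
        q=np.array([(w2pix(f,p)-[x0,y0]+.5)*s for p in P]).astype(np.int32)
        cv2.polylines(im,[q],False,col,1,cv2.LINE_AA)
    cv2.imwrite(f'pics/{name}.png',im)
def circ(c,r,z,a0=0,a1=2*np.pi,n=80):
    t=np.linspace(a0,a1,n); return [[c[0]+r*np.cos(a),c[1]+r*np.sin(a),z] for a in t]
def pancurves(c,yaw):
    d=np.pi/180; C=[(circ(c,.078,.117),(0,255,0)),(circ(c,.062,.117),(0,255,0)),(circ(c,.078,0),(255,255,0))]
    for k in (0,np.pi):
        for dy in (-.0125,.0125):
            e=np.array([np.cos(yaw+k),np.sin(yaw+k)]);n=np.array([-e[1],e[0]])
            C.append(([[*(np.array(c)+e*r+n*dy),.117] for r in (.06,.08)],(0,255,255)))
        for a in (19,55):
            t=yaw+k-a*d; C.append(([[c[0]+r*np.cos(t),c[1]+r*np.sin(t),.117] for r in (.06,.08)],(0,0,255)))
        t=yaw+k-45*d; C.append(([[c[0]+.079*np.cos(t),c[1]+.079*np.sin(t),z] for z in (.05,.117)],(255,0,255)))
        t=yaw+k; C.append(([[c[0]+.079*np.cos(t),c[1]+.079*np.sin(t),z] for z in (.05,.096)],(0,255,255)))
    return C
def sievecurves(c,yaw,z0=0):
    C=[(circ(c,.058,z0+.056),(0,255,0)),(circ(c,.053,z0+.056),(0,255,0)),(circ(c,.058,z0),(255,255,0))]
    e=np.array([np.cos(yaw),np.sin(yaw)]);n=np.array([-e[1],e[0]])
    for dy in (-.007,.007): C.append(([[*(np.array(c)+e*r+n*dy),z0+.044] for r in (-.053,.053)],(255,0,0)))
    for k in (-1,1):
        C.append(([[*(np.array(c)+e*r+n*w),z0+.023] for r,w in ((.058*k,-.008),(.072*k,-.008),(.072*k,.008),(.058*k,.008))],(255,0,0)))
    return C
def lidcurves(c,z0=0):
    return [(circ(c,.064,z0+.014),(0,255,0)),(circ(c,.064,z0+.006),(255,255,0)),(circ(c,.015,z0+.05),(0,0,255)),(circ(c,.015,z0+.014),(0,0,255))]
E
python3 - <<'E'
from ov import *
c=(.527,.0125);y=np.radians(-8)
overlay('top','pt',(245,155,335,240),pancurves(c,y))
overlay('scene','ps',(300,190,380,270),pancurves(c,y))
a=cv2.imread('pics/pt.png');b=cv2.imread('pics/ps.png')
E
```

```text
(no output)
```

View pics/pt.png

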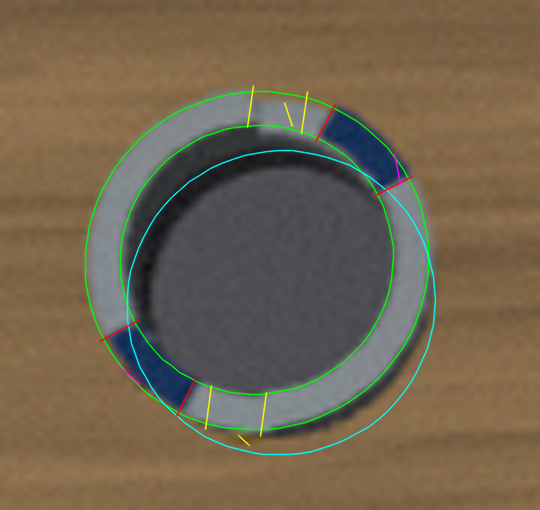

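View pics/ps.png

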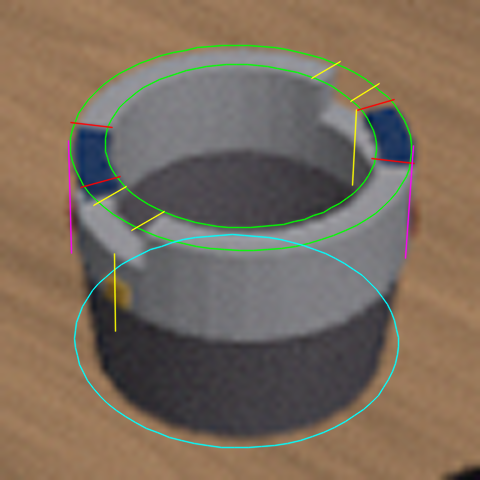

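Run:
```python
from ov import *
c=(.4995,.3065);y=np.radians(-8)
overlay('top','st',(160,185,220,245),sievecurves(c,y),8)
overlay('scene','ss',(405,245,475,310),sievecurves(c,y),7)
c=(.4405,-.343)
overlay('top','lt',(380,195,445,285),lidcurves(c),6)
overlay('scene','ls',(245,135,315,205),lidcurves(c),6)
a=[cv2.imread(f'pics/{n}.png') for n in ('st','ss')]
h=max(i.shape[0] for i in a)
cat=lambda a:np.hstack([cv2.copyMakeBorder(i,0,max(j.shape[0] for j in a)-i.shape[0],0,0,0) for i in a])
def cat(a):
    H=max(j.shape[0] for j in a)
    return np.hstack([cv2.copyMakeBorder(i,0,H-i.shape[0],0,4,cv2.BORDER_CONSTANT) for i in a])
cv2.imwrite('pics/scat.png',cat(a)[:, :]);
cv2.imwrite('pics/lcat.png',cat([cv2.imread(f'pics/{n}.png') for n in ('lt','ls')]))
```

```text
(no output)
```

View pics/st.png

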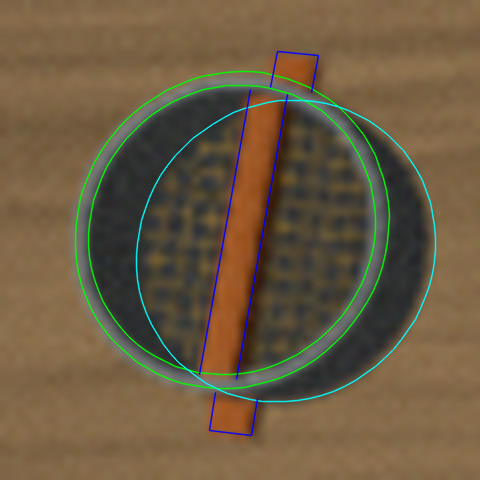

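View pics/ss.png

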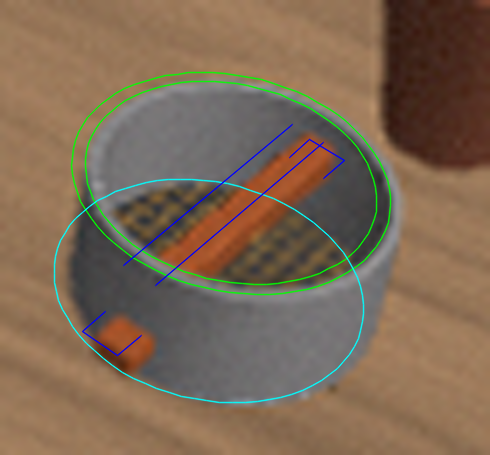

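View pics/lcat.png

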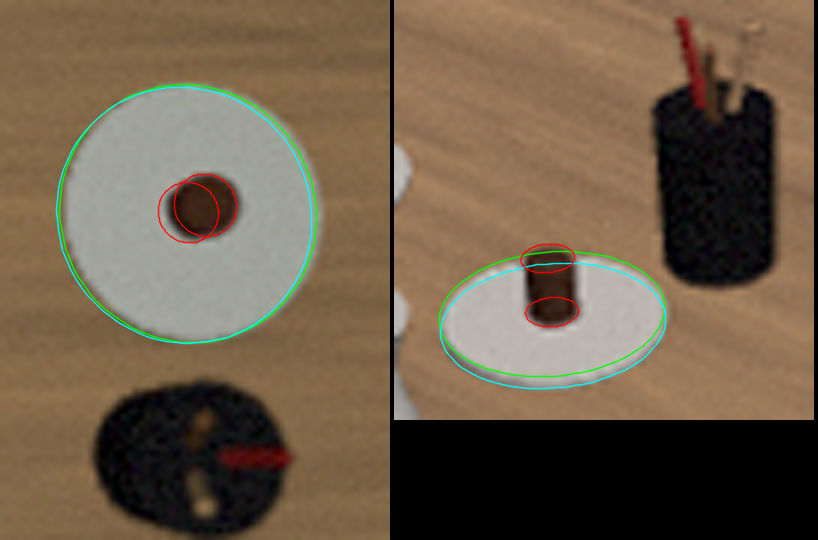

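The near lid (top px 411,230; scene 271,188; about 0.56 m from the base, beside the tool cup) is the one to take. The other is at top 488,233 / scene 230,164, about 0.70 m away. The only other round white things are the grey disc at top 193,110 and the vase's mouth at 378,133.

The open fingers measure 114 mm over their backs and the tube is 106 mm inside, so I'll check the gripper's call options and the real finger shape.

Run:
```python
from ov import *
movep([.55,.16,.30],down(2.2578)); f=shot('scene','g0'); p=get_state()['position']; print(p,get_state()['clock'])
u=w2pix(f,p);print(u)
r=np.array([np.cos(2.2578),np.sin(2.2578),0])
x0,y0=int(u[0])-45,int(u[1])-65
s=7
im=cv2.resize(f['img'][y0:y0+85,x0:x0+90][:,:,::-1],None,fx=s,fy=s,interpolation=cv2.INTER_CUBIC)
for d in (-.057,-.0425,0,.0425,.057):
    q=[((w2pix(f,p+r*d+[0,0,z])-[x0,y0]+.5)*s).astype(int) for z in (0,.05)]
    cv2.line(im,q[0].tolist(),q[1].tolist(),(0,255,255),1)
cv2.imwrite('pics/g0c.png',im)
```

```text
[0.55020422 0.15924826 0.29991395] 7.4083
[385.51414822 178.55053689]
```

View pics/g0c.png

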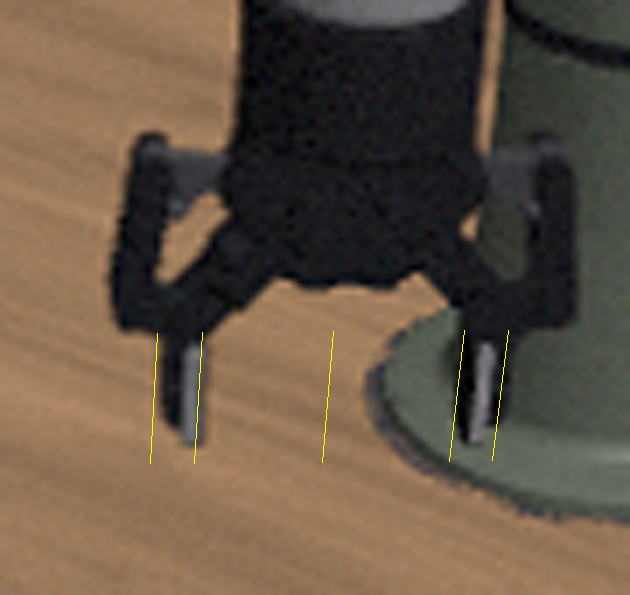

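The finger view matches the sheet: about 111–114 mm over the backs at the tips. Both open fingers therefore can't go into the 106 mm tube. Instead I'll pinch one half of the sieve, with one finger inside on the bar's far face and the other outside on the tube wall. That is a 65 mm span, gripped shallow enough that the outer finger stays above the collar.

Run:
```python
from ov import *
yaw=np.radians(-7.7); C=np.array([.499,.308]); ey=np.array([-np.sin(yaw),np.cos(yaw)])
g=C-ey*.0255
rot=down(yaw+np.pi/2)
movep([*g,.14],rot)
print(move_l([*g,.0305],.12,until_force=15))
s=get_state(); print(s['position'],s['contact_force'],s['clock'])
shot('scene','sg0');f=shot('top','sg0t')
f=cv2.imread('pics/sg0.png')[220:330,380:500]; cv2.imwrite('pics/sg0c.png',cv2.resize(f,None,fx=5,fy=5,interpolation=cv2.INTER_CUBIC))
```

```text
False
[0.49628984 0.28297364 0.03123953] [0.20555005 0.0632127  0.56162409] 9.4667
```

View pics/sg0c.png

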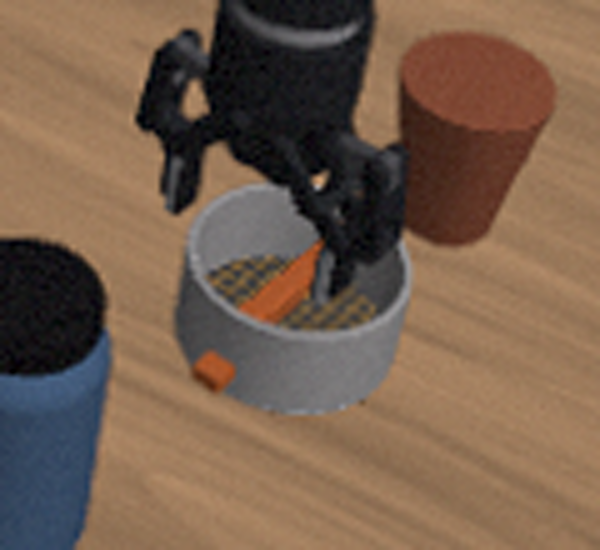

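The picture shows one finger inside the tube beyond the bar (about 330,285) and the other outside on the near-base side (about 180,195), with no contact. I'll close now.

Run:
```python
from ov import *
grab(60); sleep(.2)
s=get_state(); print('gap',s['finger_gap'],s['position'],s['contact_force'],s['clock'])
p=s['position']
if .70<s['finger_gap']<.83:
    move_l([p[0],p[1],p[2]+.012],.04); sleep(.2)
    s=get_state(); print('gap',s['finger_gap'],s['contact_force'],s['wrist_torque'],s['clock'])
    im=shot('scene','sg1')['img'][220:330,380:500,::-1]; cv2.imwrite('pics/sg1c.png',cv2.resize(im,None,fx=5,fy=5,interpolation=cv2.INTER_CUBIC))
```

```text
gap 0.7335411555048785 [0.49619172 0.28325396 0.03177261] [-1.13133489 -1.77525858  6.5904783 ] 10.1083
gap 0.7251569481787103 [ 0.65147362  0.88135851 -4.20773441] [-0.03771707  0.03228666 -0.02982119] 10.7917
```

View pics/sg1c.png

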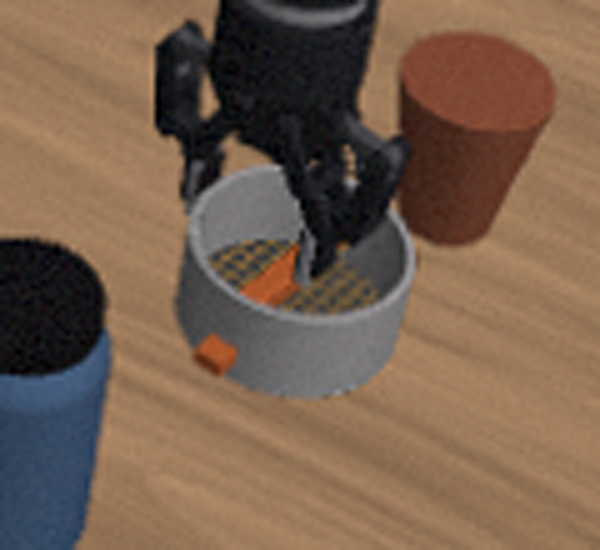

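Run:
```python
from ov import *
s=get_state(); p=s['position']
yaw=np.radians(-8.3); P=np.array([.527,.0118]); ey=np.array([-np.sin(yaw),np.cos(yaw)])
move_l([p[0],p[1],.175],.2)
g=P-ey*.0255
move_l([*g,.175],.2,rot=down(yaw+np.pi/2)); sleep(.3)
s=get_state(); print(s['finger_gap'],s['position'],s['contact_force'],s['clock'])
z0=s['position'][2]-.0315
tc=s['position'][:2]+ey*.0255
print(tc,z0)
overlay('top','h_t',(235,145,340,245),pancurves((.527,.0118),yaw)[2:3]+sievecurves(tc,yaw,z0),6)
overlay('scene','h_s',(290,150,390,260),sievecurves(tc,yaw,z0),6)
```

```text
0.7291200396740086 [ 0.52328827 -0.01296059  0.17499646] [-0.33429023 -0.11568131 -4.1583996 ] 13.5917
[0.52696936 0.01227232] 0.14349646155477622
```

View pics/h_t.png

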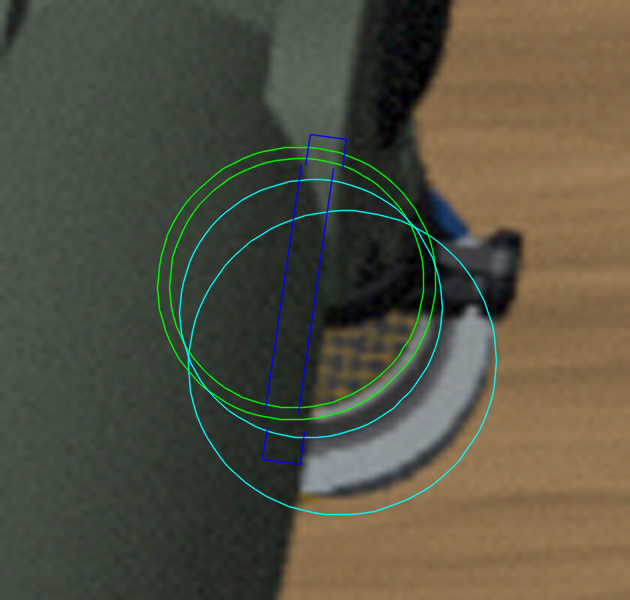

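View pics/h_s.png

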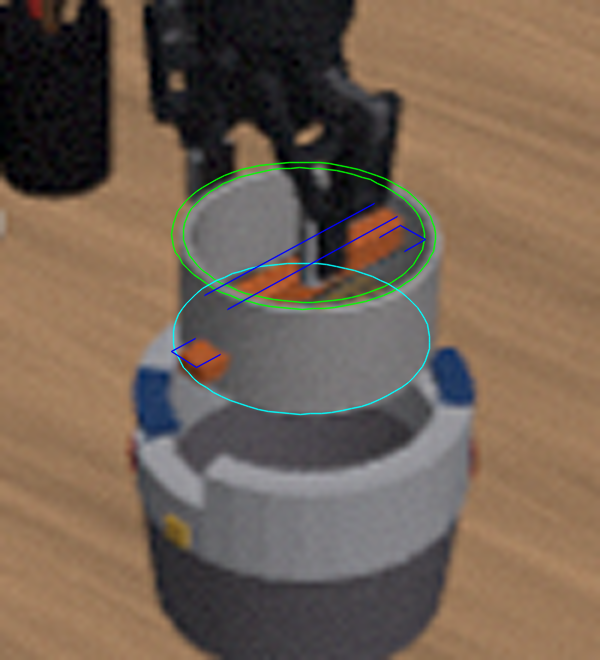

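Run:
```python
from ov import *
yaw=np.radians(-8.3)
for i,(c,zz) in enumerate([((.5275,.0155),.1432),((.526,.0145),.1412)]):
    overlay('scene',f'hs{i}',(295,150,385,250),sievecurves(c,yaw,zz)[:2]+sievecurves(c,yaw,zz)[3:]+pancurves((.527,.0125),yaw)[:2],6)
overlay('top','ht2',(280,180,335,235),pancurves((.527,.0108),yaw)[:1]+sievecurves((.527,.0122),yaw,.1432)[:2],10)
a=np.hstack([cv2.imread(f'pics/hs{i}.png')[:,:400 if 0 else None] for i in (0,1)])
cv2.imwrite('pics/hs01.png',cv2.resize(a,None,fx=.74,fy=.74,interpolation=cv2.INTER_AREA))
```

```text
(no output)
```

View pics/hs0.png

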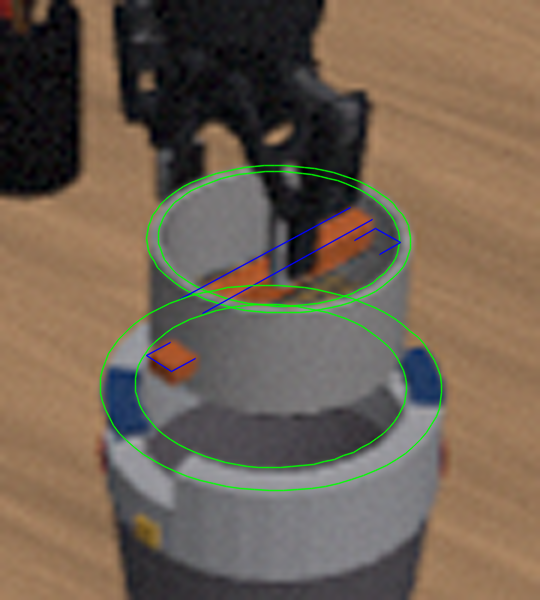

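View pics/ht2.png

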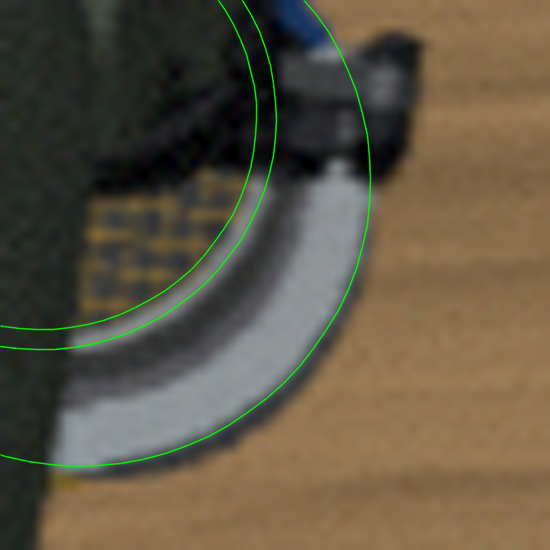

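Both cameras put the sieve about 1.5–3 mm too far in +y relative to the pan (top 1.4 mm, scene about 3 mm). I'll shift it −2 mm and lower it, watching the force.

Run:
```python
from ov import *
yaw=np.radians(-8.3); ey=np.array([-np.sin(yaw),np.cos(yaw)]); P=np.array([.527,.0102])
g=P-ey*.0255
move_l([*g,.160],.1)
hit=move_l([*g,.112],.035,until_force=6); sleep(.15)
s=get_state(); print(hit,s['finger_gap'],s['position'],s['contact_force'],s['wrist_torque'],s['clock'])
z0=s['position'][2]-.0317
overlay('scene','d0',(295,165,385,265),sievecurves((.5275,.0125),yaw,z0)+pancurves((.527,.0125),yaw)[:2],6)
```

```text
True 0.7299964129236595 [ 0.52347801 -0.01491135  0.11383765] [-1.43165794 -0.0828732   5.95908141] [0.09560716 0.05848405 0.03388118] 15.5167
```

View pics/d0.png

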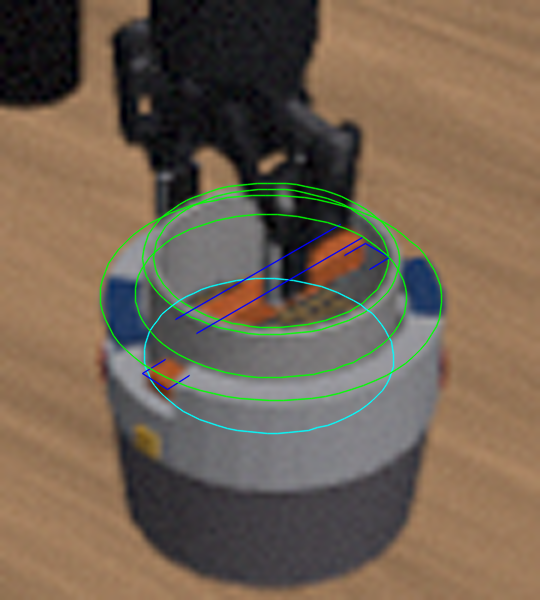

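The sieve touched down at TCP z 0.1138, which puts its origin at 82 mm, as it should be on the ledge, with the lug in the gap at (165,372). I'll release briefly so it rests by its own weight, re-grip, and twist in an arc about the pan axis.

Run:
```python
from ov import *
let_go(); sleep(.3)
s=get_state(); print('open',s['finger_gap'],s['position'],s['contact_force'],s['clock'])
f=shot('scene','d1'); cv2.imwrite('pics/d1c.png',cv2.resize(f['img'][165:265,295:385,::-1],None,fx=6,fy=6,interpolation=cv2.INTER_CUBIC))
grab(60); sleep(.15)
s=get_state(); print('grip',s['finger_gap'],s['position'],s['contact_force'],s['clock'])
```

```text
open 0.9992201796128227 [ 0.52232449 -0.01445062  0.1124745 ] [ 0.29893993  1.34122555 -0.48438446] 16.2333
grip 0.7298402570387651 [ 0.52240614 -0.01469735  0.11315613] [-1.32320884 -0.59512047  4.85933374] 16.7917
```

View pics/d1c.png

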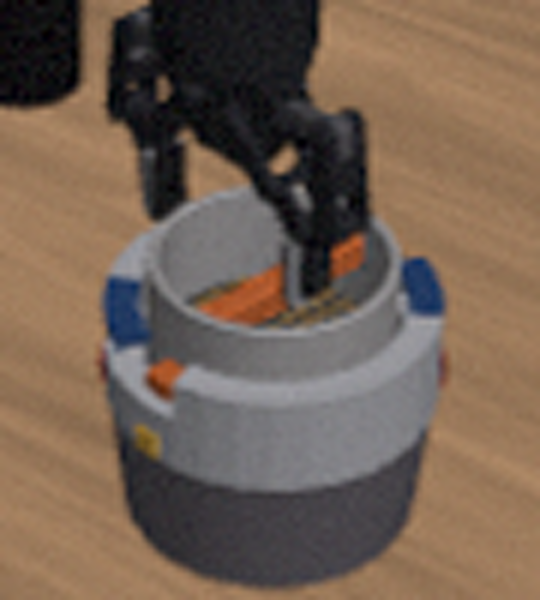

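Released, the sieve sits level with its lug in the gap at (165,378). Now I'll lift 1.5 mm and twist.

Run:
```python
from ov import *
yaw0=np.radians(-8.3); P=np.array([.527,.0105])
def g(a,z):
    y=yaw0-np.radians(a); ey=np.array([-np.sin(y),np.cos(y)]); return [*(P-ey*.0255),z],down(y+np.pi/2)
s=get_state(); p=s['position']
move_l([p[0],p[1],.1148],.03)
for a in (10,20,30,38,45):
    q,r=g(a,.1148)
    hit=move_l(q,.03,rot=r,until_force=25); s=get_state()
    print(a,hit,np.round(s['contact_force'],1),np.round(s['wrist_torque'],2),s['position'].round(4),round(s['finger_gap'],3),s['clock'])
    if hit: break
f=shot('scene','tw'); cv2.imwrite('pics/twc.png',cv2.resize(f['img'][165:265,295:385,::-1],None,fx=6,fy=6,interpolation=cv2.INTER_CUBIC))
```

```text
10 False [ 0.5 -0.5 -4.6] [-0.11  0.01  0.02] [ 0.5184 -0.0136  0.1143] 0.727 17.3667
20 False [-0.  -0.1 -4.8] [-0.13  0.01 -0.  ] [ 0.5148 -0.0119  0.1146] 0.732 17.6917
30 False [ 0.2  0.3 -5. ] [-0.1   0.1  -0.05] [ 0.5113 -0.0096  0.1147] 0.729 18.0167
38 False [-0.2  0.4 -4.5] [-0.04  0.08  0.01] [ 0.5087 -0.0072  0.1148] 0.729 18.3083
45 False [ 1.3 -0.2 -5.2] [-0.05 -0.21  0.06] [ 0.507  -0.0048  0.115 ] 0.727 18.5833
```

View pics/twc.png

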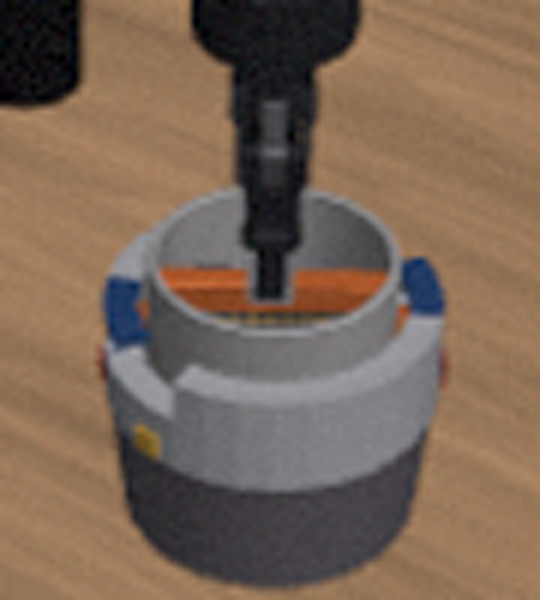

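The twist to 45° met no resistance, and the lugs show under both hoods at (145,310) and (405,315). I'll release so it drops.

Run:
```python
from ov import *
sleep(.2); let_go(); sleep(.4)
s=get_state(); print(s['finger_gap'],s['contact_force'],s['clock']); p=s['position']
move_l([p[0],p[1],.25],.2); 
movep([.40,-.20,.30],down(np.radians(60)))
P=(.527,.0115); y=np.radians(-53.3)
overlay('scene','k_s',(295,165,385,265),sievecurves((.527,.013),y,.074),6)
overlay('top','k_t',(245,155,335,240),sievecurves((.527,.0105),y,.074),6)
print(get_state()['clock'])
```

```text
1.0017262208888462 [0.05101937 0.46109087 0.74869145] 19.6
21.4333
```

View pics/k_s.png

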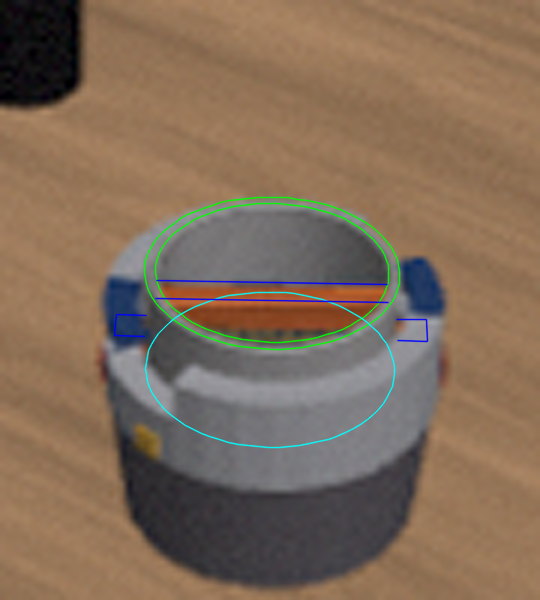

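View pics/k_t.png

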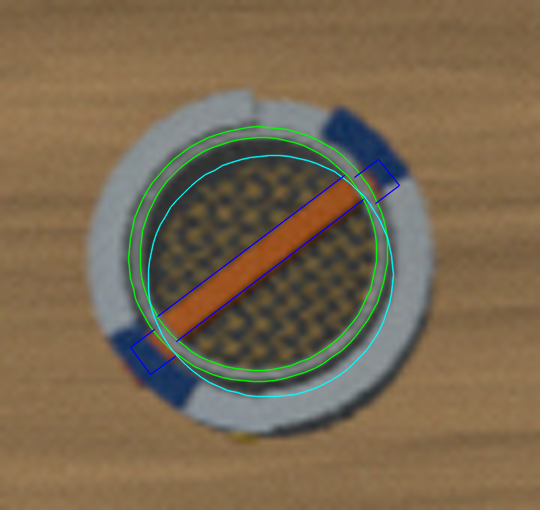

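The sieve has dropped. In the scene view the rim fell by about 3 px (≈8 mm), and both views match the predicted locked pose at 45°, centre about (0.527, 0.010). The lugs are under the hoods at (118,325) and (400,330).

For the lid, I'll grip with the jaws turned away from the tool cup, set it down in the clear, and re-grip at 90° so it is centred both ways.

Run:
```python
from ov import *
L=[.4405,-.3447]
r1=down(np.radians(80))
movep([*L,.16],r1)
print(move_l([*L,.018],.12,until_force=12))
s=get_state(); print(s['position'],s['contact_force'],s['clock'])
im=shot('scene','l1')['img'][130:215,235:335,::-1]; cv2.imwrite('pics/l1c.png',cv2.resize(im,None,fx=6,fy=6,interpolation=cv2.INTER_CUBIC))
```

```text
False
[ 0.44099972 -0.34514886  0.01874846] [ 0.45792156  0.46887309 -0.35700306] 23.6
```

View pics/l1c.png

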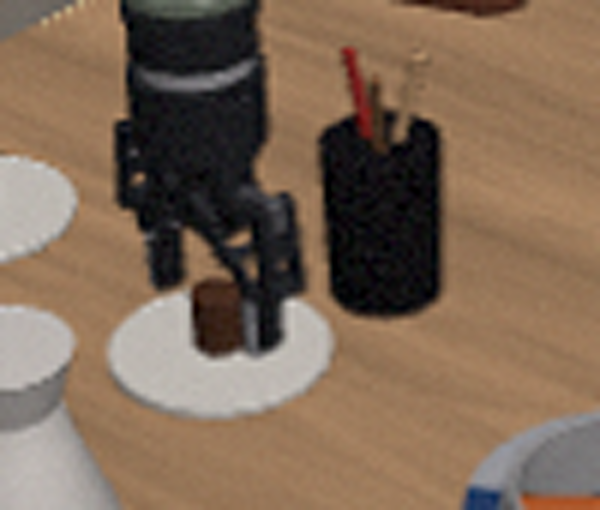

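The knob (215,315) stands between the open fingers, and the gripper is clear of the cup.

Run:
```python
from ov import *
grab(35); sleep(.1)
s=get_state(); print('gap',s['finger_gap'],s['position']); p=s['position']
move_l([p[0],p[1],.07],.1)
s=get_state(); print('gap',s['finger_gap'],s['contact_force'])
q=[.50,-.30]
move_l([*q,.07],.15)
print(move_l([*q,.0195],.06,until_force=6)); sleep(.1)
s=get_state(); print(s['position'],s['clock'])
let_go(); sleep(.1)
move_l([*q,.10],.2)
r2=down(np.radians(-10))
move_l([*q,.10],.2,rot=r2)
im=shot('scene','l2')['img'][150:260,235:345,::-1]; cv2.imwrite('pics/l2c.png',cv2.resize(im,None,fx=5,fy=5,interpolation=cv2.INTER_CUBIC))
print(move_l([*q,.0185],.1,until_force=12))
grab(35); sleep(.1)
s=get_state(); print('gap',s['finger_gap'],s['position'],s['clock'])
```

```text
gap 0.34377622069337094 [ 0.44058831 -0.34472645  0.01824032]
gap 0.3415294143073174 [-1.10392504  0.37450018 -2.12336398]
False
[ 0.50041732 -0.30026093  0.0199612 ] 26.7083
False
gap 0.33999524063115877 [ 0.50013922 -0.30016789  0.01893659] 31.3417
```

View pics/l2c.png

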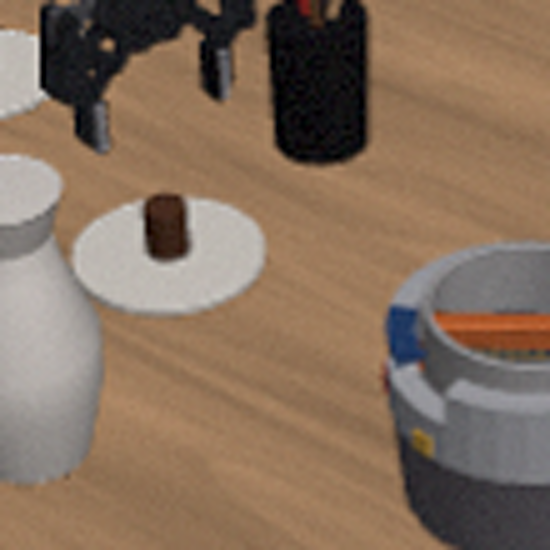

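Run:
```python
from ov import *
S=[.527,.0102]
p=get_state()['position']
move_l([p[0],p[1],.20],.2)
move_l([*S,.20],.2)
move_l([*S,.160],.1); sleep(.2)
s=get_state(); print(s['finger_gap'],s['position'],s['contact_force'],s['clock'])
z=s['position'][2]-.0189
overlay('scene','m_s',(285,140,395,250),lidcurves((.527,.0127),z)+sievecurves((.527,.0127),np.radians(-53.3),.074)[:1],5)
overlay('top','m_t',(245,155,335,240),lidcurves((.527,.0102),z)+sievecurves((.527,.0102),np.radians(-53.3),.074)[:1],6)
```

```text
0.342251241382045 [0.5276274  0.01006645 0.16076794] [ 0.29645808 -1.16880698 -1.23470723] 34.8583
```

View pics/m_s.png

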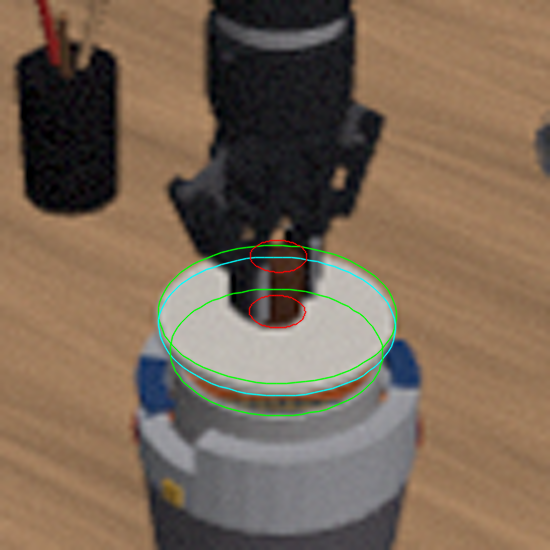

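View pics/m_t.png

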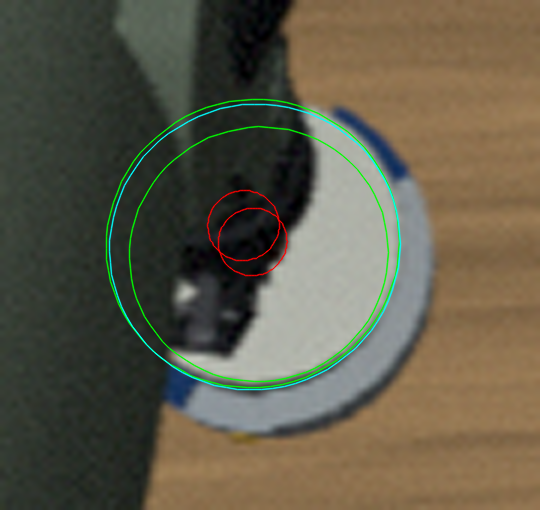

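In both views the lid outline and the sieve rim line up with the predicted circles to about 1 px. Lowering with a force stop.

Run:
```python
from ov import *
S=[.527,.0102]
hit=move_l([*S,.1415],.03,until_force=6); sleep(.1)
s=get_state(); print(hit,s['finger_gap'],s['position'],s['contact_force'],s['wrist_torque'],s['clock'])
overlay('scene','n_s',(285,150,395,250),lidcurves((.527,.0127),.124)[:2],5)
```

```text
True 0.3387990824936371 [0.52671997 0.01029832 0.14289358] [-0.54821961  0.60063231  4.82614463] [-0.03668519  0.05950348  0.02431196] 35.6167
```

View pics/n_s.png

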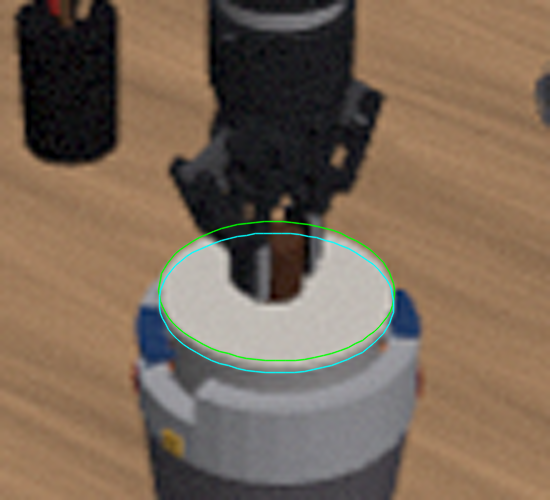

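Contact came at TCP z 0.1429, exactly the home height (lid origin 124 mm). Releasing and backing off.

Run:
```python
from ov import *
let_go(); sleep(.2)
p=get_state()['position']
move_l([p[0],p[1],.27],.15)
movep([.40,-.20,.32],down(np.radians(60))); sleep(.3)
s=get_state(); print(s['contact_force'],s['clock'])
overlay('scene','e_s',(285,150,395,250),lidcurves((.527,.0127),.124),5)
overlay('top','e_t',(245,155,335,240),lidcurves((.527,.0102),.124),6)
shot('scene','end')
```

```text
[-0.42062924 -1.00570489  0.08273164] 39.2833
```

View pics/e_s.png

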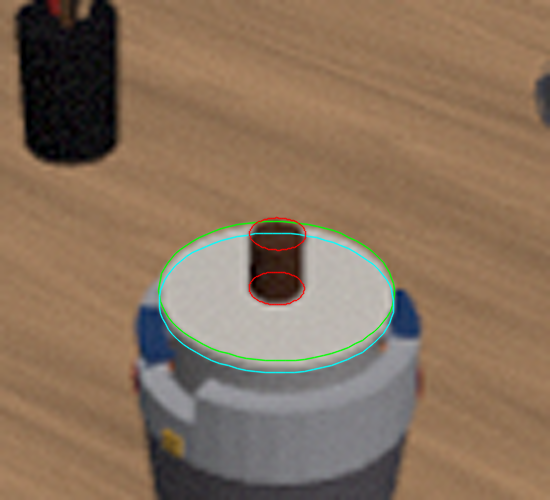

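View pics/e_t.png

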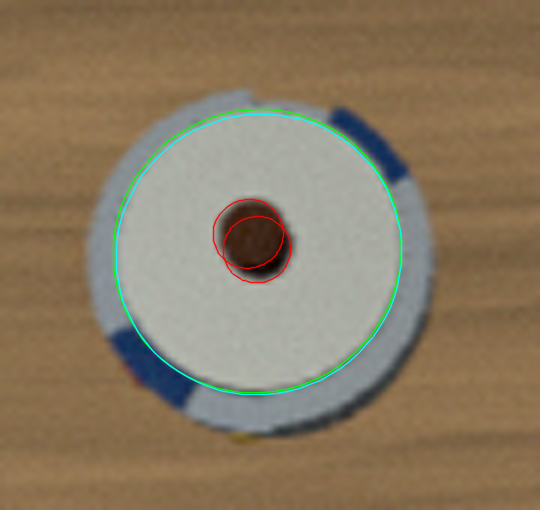

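View pics/end.png

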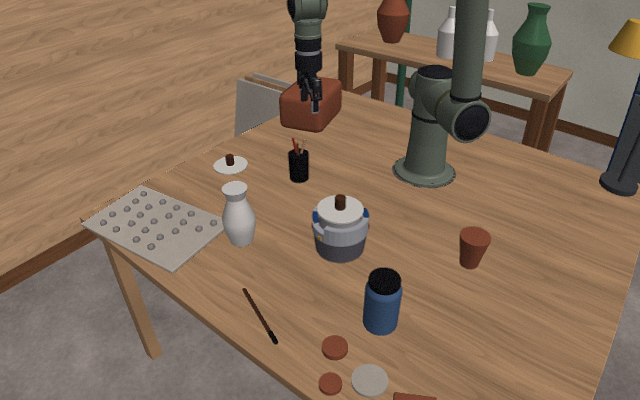

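The final views show the lid flat and centred on the predicted home outline in both cameras: knob at (340,203) in the full scene view, hoods at (318,215) and (365,214). The vase, jar, cup and planter are where they started, and the arm is clear.

Run:
```python
from h import *
f=grab_frame('scene'); s=get_state(); print(w2pix(f,s['position']),s['joint_velocities'].round(3),s['clock'])
for n in ('vase','jar','toolcup','planter'):
    print(n,[np.round(d['centre']).tolist() for d in tip_of('scene',n)][:1])
sign_off()
```

```text
[308.63774335 109.96478782] [-0.002  0.     0.     0.002 -0.001  0.001] 39.4833
vase [[238.0, 239.0]]
jar [[343.0, 222.0]]
toolcup [[300.0, 177.0]]
planter [[467.0, 265.0]]
the job is handed in; nothing more can be done
```

I hung the sieve in the collar, twisted it 45° clockwise until it dropped into the notches, and put the near lid home on it. I handed the job in at 39.5 s; no verdict is reported.

**Grip used:** The open fingers are 114 mm over their backs and the tube is only 106 mm inside, so I could not pinch the bar with both fingers inside. I held the bar's far face and the outside of the tube wall instead.

**Checks that agreed:**
- **Hanging:** The lugs touched the ledge with the sieve's origin at about 82 mm, and after a short release the sieve sat level in the gaps.
- **Locking:** After the twist and release, the sieve's rim was about 8 mm lower in the picture, and both cameras matched the locked pose at 45°.
- **Lid:** The lid touched down with its origin at 124 mm, which is its home height. Its outline matched in both cameras after release, with the arm clear.

**Checks that disagreed:**
- **Cameras:** The two cameras differed by about 2–3 mm in y; the positions read from the arm at each grasp agreed best with the top camera.
- **Bystanders:** The last detector result for the jar landed on the pan (343, 222), a false hit. In the final picture the jar stands where it started, as do the vase, the tool cup and the planter.

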